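# Load a sprung shaft and hold the collar down for the clip

## Task

On the shaft clamped upright in the blue vise, thread the steel spacer first, fully home on the red sprung seat, and then the brass collar fully home on top of it. Then be my third hand: press the collar down against the spring with a steady push of about 14 N, never so hard that the spring seat hits its stop, and finish while still holding it pressed like that so I can snap the clip into the bared groove. Leave everything else on the bench where it is.

Things in the scene. Friction and masses are not known exactly. Their poses are not given: they have to be found in the camera images.
- spacer: Bright steel spacer ring, outer diameter 44 mm, bore 19 mm, height 22 mm, about 0.12 kg (varies by a third), lying flat on the bench. Origin: centre of its underside; z is the ring's axis, up.
- collar: Brass collar ring, outer diameter 40 mm, bore 19 mm, height 18 mm, about 0.10 kg (varies by a third), lying flat on the bench. Origin: centre of its underside; z is the ring's axis, up.
- vise: Blue vise bolted to the bench, 190 by 100 mm, jaw tops 70 mm high, cross handle out to 107 mm on its -x side. It clamps an upright steel shaft, diameter 16 mm, straight to 164 mm above the bench, then tapered over 8 mm to a 7 mm tip. A dark clip groove at 151 to 153 mm is covered by the unpressed collar, bare when pressed. Origin: on the bench, on the shaft's axis; z up.
- shaft_tip (a point): Tip of the shaft, on its axis, 172 mm above the bench (54 mm above the unpressed seat).
- seat_top (a point): Centre of the top face of the red sprung seat, a disc 46 mm in diameter, sliding on the shaft over a coil spring; the rings rest on it; 118 mm above the bench when unpressed. It moves down with the seat. z up.
- seat (a joint): Travel of the sprung seat downward in m: 0 unpressed, stop at 0.028. Its spring pushes up with 4 N at 0 and 0.8 N more per mm, so the weight of the rings alone does not move it; a push of 14 N on the collar, added to the weight of the rings, brings it to about 0.015.
- old_ring: Worn black ring, not needed; outer diameter 48 mm, bore 30 mm, height 14 mm, lying on the bench. Origin: centre of its underside. Leave it.
- carburettor: Loose aluminium carburettor, about 80 by 65 mm, 102 mm high. Origin: centre of its underside. Leave it.
- screwdriver: Screwdriver with a red handle lying on the bench. Leave it.
- wrench: Steel wrench lying on the bench. Leave it.
- spray_can: Upright yellow spray can with a red cap, 54 mm in diameter, 160 mm high. Origin: centre of its underside. Leave it.
Things that resemble listed ones, but are neither listed nor needed, are in the scene too. Several things have the shape of the collar; the one meant has the colours described above.

How it is judged:
By the outcome, as a careful person would: the job done as asked, in the order asked, and still so for the second after the job is handed in, while the arm keeps its last pose, push and grip.
It also fails if it takes over 58 s, if anything falls off the work surface, if the arm or the gripper's body presses on something with over 40 N, if the wrist force passes 120 N, or if a joint passes its speed limit or range.

## Robot

A 6-joint arm with a two-finger parallel gripper is mounted at the origin on the work surface. World frame = base frame: x ahead of the robot, y to its left, z up, the work surface at z = 0. Lengths are in m, angles in rad, forces in N, time in s.
With the tool pointing down it reaches from about 0.375 to 0.9 m from the base axis. Payload 3.1 kg.
Tool frame: the origin (TCP) lies midway between the tips of the shut fingers; the grasp point (between the pads) lies 19 mm behind it; z points along the fingers, y is the line along which they close (so a half turn about z gives the same grasp; the last joint's range is limited). The gripper opens to 85 mm and grips with 20 to 120 N. Pads are 22 mm wide; open, the fingers measure 114 mm over their backs; the gripper's body (76 mm by 85 mm) begins 54 mm behind the grasp point. The pads swing forward as they close: fully open they stand 13 mm farther back than shut.
Start: joints at [-1.284, 0.527, 1.433, -0, 1.181, -0.178], TCP at [0.28, -0.559, 0.231] pointing down, gripper open.
Joint ranges: [-3.08, 3.08], [-0.75, 2.2], [0.22, 2.44], [-1.43, 4.57], [0, 2.65], [-2.85, 2.85]. Speed limits (rad/s): [2.79, 2.79, 3.14, 3.14, 3.14, 3.14].

## Interface

Orientations are given as a unit quaternion [x, y, z, w].
In Python, from station import manip gives the robot as it stands.
- The arm moves only by the tool drive_tool, never from a script. Its argument "motion" is a list that holds one entry, the list of rows, each a list of 5 numbers: the finger opening in mm, from 0 to 85.4, then the shift along the tool's x, y, z in units of 30 mm (1.0 is 30 mm), then the turn about the tool's z in units of 8 degrees (1.0 is 8 degrees). In form: [[[fingers, x, y, z, yaw], ...]]. A call has 1 to 10 rows; each row is the pose to reach, as a shift and turn from the pose commanded when the call began, along the tool's axes at that moment; what a row does not reach only later rows make up. A row lasts 1/10 s, in which the tool goes at most 50 mm and 8.59 degrees, less where a joint would pass 70% of its speed; a pose out of reach is approached as far as the arm can. A call with a gripper value outside its range is refused whole. The fingers move at their own pace and stop on an object; "squeeze" is the grip in N (left out, the last holds). Time passes only in rows, so rows that repeat a pose let the fingers close. It gives the time, the measured TCP pose, the force, the opening and the grip force at its end, in the units of the state.
- manip.sense(): the state, without advancing time (a new reading comes with each control period).
- manip.snapshot(name): name is "scene" or "top" or "wrist"; returns the picture (400x640x3 uint8, red, green, blue); there is no depth.
- manip.camera_model(name): a dict with "fov_y" (degrees; the focal length in pixels is half the picture's height over the tangent of half this angle, whatever the lens; pixels are square), "cx", "cy" (the principal point, pixels), "k1" (the pictures are not rectified: a ray, as slopes to the right and down, at radius r is drawn at 1 + k1 r^2 times it, then the intrinsics apply), "origin" and "orientation" of the camera in the world. Camera axes: x right, y up, looking along -z (the intrinsics and any distortion apply to the point x, -y, -z); pixel columns grow to the right and rows downward; lengths in m; the calibration is good to about 2 mm. A picture is of the moment at which its call begins: read the wrist's pose just before it. camera_model takes no time and is no camera call; for the wrist camera it gives the pose at the moment of the call.
- manip.sign_off(): hands the job in; it is judged then, once.
The state is a dict: "t": time; "q": joint angles; "qd": joint speeds; "tau": joint torques, N m; "tcp_pos": TCP position; "tool_rot": TCP orientation; "force": force on the tool from outside, world axes, zero at the start; "ft_torque": the same for the moment, N m; "finger_gap": opening from 0.0 (shut) to 1.0 (fully open); "gripper_force": force on a finger pad.
Only numpy, scipy, OpenCV 4.12 (cv2) and the standard library are available. Lean on these libraries where they do the work, as an engineer would, in place of code of your own. Each camera call takes 0.05 s, during which the arm holds its last target. There are 200 camera calls.

## Working session

There is one attempt and no reset: what is moved stays moved. The work goes in short steps, Python scripts to look and compute and a tool call to move; the robot and the scene stay as the last step left them, time stands still between calls to the robot, and variables do not carry over. Pictures are saved under pics/ and viewed, at most 10 in all, crops included, and the job is handed in when it is done.

Besides the shell and the picture viewer there is one more tool, called after "Call:" as name(argument=value, ...), one argument or row to a line, values as JSON. drive_tool: Moves the arm, as the interface text tells. Its arguments: {"type":"object","properties":{"motion":{"type":"array","items":{"type":"array","items":{"type":"array","items":{"type":"number"}}}},"squeeze":{"type":"number"}},"required":["motion"]}

```bash
mkdir -p pics; ls; cat > h.py <<'E'
import numpy as np, cv2
from scipy.spatial.transform import Rotation as R
from station import manip
def snap(n,f=None):
    m=manip.camera_model(n); im=manip.snapshot(n)
    if f: cv2.imwrite('pics/'+f+'.png',im[:,:,::-1])
    return im,m
def ray(m,u,v):
    f=200/np.tan(np.radians(m['fov_y'])/2)
    K=np.array([[f,0,m['cx']],[0,f,m['cy']],[0,0,1.]])
    x,y=cv2.undistortPoints(np.array([[[u,v]]],float),K,np.array([m['k1'],0,0,0.]))[0,0]
    d=R.from_quat(m['orientation']).as_matrix()@np.array([x,-y,-1]); return np.array(m['origin']),d
def onplane(m,u,v,z):
    o,d=ray(m,u,v); return o+d*(z-o[2])/d[2]
def proj(m,p):
    f=200/np.tan(np.radians(m['fov_y'])/2)
    c=R.from_quat(m['orientation']).as_matrix().T@(np.array(p)-np.array(m['origin']))
    x,y=c[0]/-c[2],-c[1]/-c[2]; k=1+m['k1']*(x*x+y*y)
    return np.array([m['cx']+f*x*k,m['cy']+f*y*k])
def meet(a,b):
    (o,d),(p,e)=a,b; s=np.linalg.lstsq(np.c_[d,-e],p-o,rcond=None)[0]
    return (o+d*s[0]+p+e*s[1])/2, np.linalg.norm(o+d*s[0]-p-e*s[1])
E
python3 - <<'E'
from h import *
for n in('scene','top'):
    im,m=snap(n,n+'1'); print(n,m)
s=manip.sense(); print(s)
E
```

```text
pics
scene {'fov_y': 55.271022468714506, 'cx': 321.0205680984573, 'cy': 196.49979312007773, 'k1': -0.09135152478547598, 'origin': array([1.2390716 , 0.05223467, 0.94803047]), 'orientation': array([0.22495341, 0.23864312, 0.69751509, 0.63711705])}
top {'fov_y': 43.87049908532042, 'cx': 317.1253536169886, 'cy': 197.28354512432463, 'k1': -0.033511031282378305, 'origin': array([0.4562822 , 0.00376134, 1.1684667 ]), 'orientation': array([-0.0622575 ,  0.05629355,  0.71452157, -0.69456027])}
{'t': 0.1, 'q': array([-1.28448555e+00,  5.28378023e-01,  1.43379544e+00, -1.61267033e-06,
        1.18137554e+00, -1.78474588e-01]), 'qd': array([ 3.92880701e-04, -1.43718236e-03, -3.90402891e-03,  2.66393625e-04,
       -1.88282512e-05,  1.12495531e-03]), 'tau': array([-1.80542511e-04, -4.43305993e+01, -1.78586125e+01, -1.68026068e-04,
        3.85581516e-03, -1.28875308e-05]), 'tcp_pos': array([ 0.27999871, -0.55804751,  0.23042173]), 'tool_rot': array([ 9.73117595e-01,  2.30306729e-01, -5.34605434e-05, -9.76716705e-04]), 'force': array([-0.43621801,  0.23673858, -0.06613056]), 'ft_torque': array([-0.02830363,  0.00032102,  0.00731725]), 'gripper_force': 0.0, 'finger_gap': 0.9950070276782779}
```

View pics/top1.png

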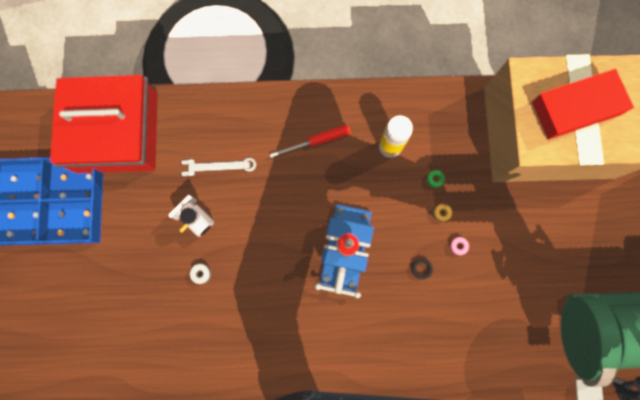

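View pics/scene1.png

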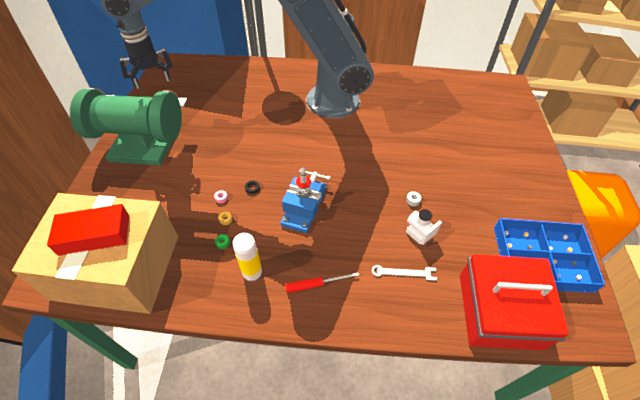

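Top view: the steel ring is at (200,273). The ring-shaped candidates on the right are green (436,179), brass-yellow (443,212), pink (460,245) and black old ring (421,267). The brass one fits the collar. The vise, seat and shaft are near (347,243). In the scene view the same rings are at (414,199), (225,218) and (304,180). Next I'll measure them and confirm in one crop.

```bash
cat >> h.py <<'E'
def blob(mask,u,v,r):
    k=np.zeros(mask.shape,np.uint8); cv2.circle(k,(int(u),int(v)),int(r),255,-1)
    mk=cv2.bitwise_and(mask.astype(np.uint8)*255,k)
    c=max(cv2.findContours(mk,cv2.RETR_EXTERNAL,cv2.CHAIN_APPROX_NONE)[0],key=cv2.contourArea)
    return cv2.minAreaRect(c),c
E
python3 - <<'E'
from h import *
ims={n:(cv2.imread(f'pics/{n}1.png')[:,:,::-1].copy(),manip.camera_model(n)) for n in('top','scene')}
P={'spacer':((200,273),(414,199),22),'brass':((443,212),(225,218),18),'green':((436,179),(222,241),18),'pink':((460,245),(221,197),18)}
for k,(a,b,h) in P.items():
    for n,c in(('top',a),('scene',b)):
        im,m=ims[n]; hsv=cv2.cvtColor(im,cv2.COLOR_RGB2HSV)
        H,S,V=[hsv[:,:,i].astype(int) for i in range(3)]
        mk={'spacer':(S<70)&(V>90),'brass':(H>18)&(H<32)&(S>90)&(V>70),'green':(H>40)&(H<90)&(S>90),'pink':(H>140)&(S>30)&(V>120)&(H<176)}[k]
        try:
            (q,wh,an),_=blob(mk,*c,16); print(k,n,np.round(q,1),np.round(wh,1),np.round(onplane(m,*q,h/2e3),4))
        except Exception as e: print(k,n,'none')
t,s=ims['top'][0],ims['scene'][0]
f=lambda i,u,v,r,z:cv2.resize(i[v-r:v+r,u-r:u+r],(300,300) if z else (300,300),interpolation=cv2.INTER_CUBIC)
o=np.vstack([np.hstack([f(t,440,218,60,1),f(t,200,260,30,1)]),np.hstack([f(t,347,243,25,1),f(s,304,185,28,1)])])
cv2.imwrite('pics/crop1.png',o[:,:,::-1])
for n in ims: print(n,[np.round(proj(ims[n][1],p),1) for p in [(.4,0,0),(.5,0,0),(.4,.1,0)]])
E
```

```text
spacer top [199.5 273. ] [20. 19.] [0.4827 0.2881 0.011 ]
spacer scene [413.2 198.6] [13.8 14.1] [0.4822 0.2858 0.011 ]
brass top [444.9 208.7] [13.3  5.2] [ 0.6168 -0.2895  0.009 ]
brass scene [225.  217.5] [11. 12.] [ 0.6074 -0.2839  0.009 ]
green top [435.5 178.5] [17. 17.] [ 0.69   -0.2722  0.009 ]
green scene [222. 241.] [14. 14.] [ 0.6894 -0.2728  0.009 ]
pink top [459.5 245.5] [15. 15.] [ 0.5293 -0.3176  0.009 ]
pink scene [221.2 199. ] [ 5.3 11.4] [ 0.5394 -0.3129  0.009 ]
top [array([324.9, 306. ]), array([323.6, 262.3]), array([281.5, 307.1])]
scene [array([324.6, 174.7]), array([322. , 198.4]), array([354.7, 176.9])]
```

View pics/crop1.png

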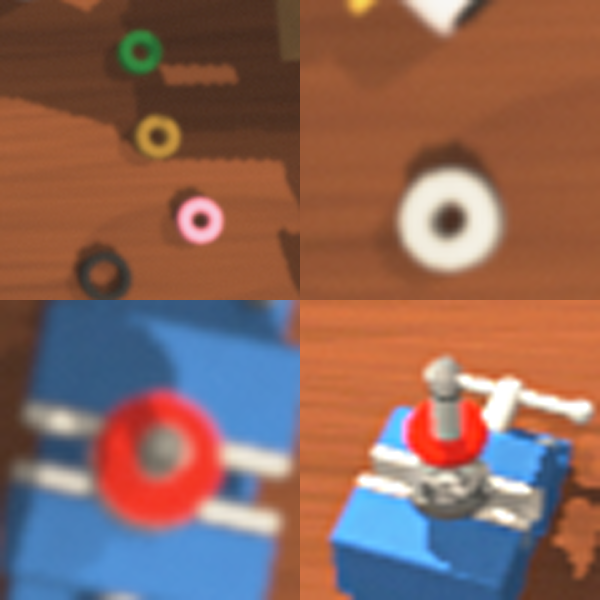

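The crop confirms it: the brass ring at top (443,213) lies between the green one (436,179) and the pink one (460,245), so it is the collar. The white-grey ring at (200,273) is the spacer. The shaft tip is at about (349,243) in the top view and (302.5,169) in the scene view.

```bash
python3 - <<'E'
from h import *
T,S,W=[manip.camera_model(n) for n in('top','scene','wrist')]
print('tip',meet(ray(T,349.2,242.7),ray(S,302.5,168.6)))
print('tip plane',onplane(T,349.2,242.7,.171),onplane(S,302.5,168.6,.171))
print('seat',onplane(T,348.2,244.3,.117))
print('collar',meet(ray(T,443.2,212.8),ray(S,225,217.5)),onplane(T,443.2,212.8,.009))
print('spacer',meet(ray(T,199.5,273),ray(S,413.2,198.6)))
s=manip.sense(); Rt=R.from_quat(s['tool_rot'])
print(s['tcp_pos'],Rt.as_matrix().round(3)); print('cam in tool',Rt.inv().apply(W['origin']-s['tcp_pos']),(Rt.inv()*R.from_quat(W['orientation'])).as_matrix().round(3),W['fov_y'])
for n,p in(('tip',(.545,-.05,.231)),('sp',(.4825,.287,.231))): print(n,Rt.inv().apply(np.array(p)-s['tcp_pos'])/.03)
E
```

```text
tip (array([ 0.53150186, -0.0526884 ,  0.16739912]), np.float64(0.0011755799817797787))
tip plane [ 0.53118147 -0.05190067  0.171     ] [ 0.53478014 -0.05279135  0.171     ]
seat [ 0.53192043 -0.05267495  0.117     ]
collar (array([ 0.60714047, -0.28448198,  0.00862946]), np.float64(0.0008450059103441004)) [ 0.60716129 -0.28482138  0.009     ]
spacer (array([0.48266775, 0.28674518, 0.01161116]), np.float64(0.0023120612328088375))
[ 0.27999871 -0.55804751  0.23042173] [[ 0.894  0.448 -0.001]
 [ 0.448 -0.894  0.002]
 [ 0.    -0.002 -1.   ]]
cam in tool [ 0.07749912  0.0006331  -0.14108266] [[-0.     0.952  0.305]
 [ 1.     0.     0.   ]
 [-0.     0.305 -0.952]] 70.16399920748077
tip [ 1.54870750e+01 -1.11790330e+01  7.60622015e-03]
sp [ 18.65987673 -22.15450063   0.02983731]
```

Call:
drive_tool(
  motion=[
    [[85, 15.05, -11.3, -1.3, 3.33], [85, 15.05, -11.3, -1.3, 3.33], [85, 15.05, -11.3, -1.3, 3.33], [85, 15.05, -11.3, -1.3, 3.33], [85, 15.05, -11.3, -1.3, 3.33], [85, 15.05, -11.3, -1.3, 3.33], [85, 15.05, -11.3, -1.3, 3.33], [85, 15.05, -11.3, -1.3, 3.33], [85, 15.05, -11.3, -1.3, 3.33], [85, 15.05, -11.3, -1.3, 3.33]],
  ],
)

```text
t: 1.1
tcp_pos: [0.5027, -0.1104, 0.2657]
tool_rot: [1.0, -0.0, -0.0, -0.0]
force: [0.3, -0.5, 0.3]
finger_gap: 0.993
gripper_force: 0.0
```

Call:
drive_tool(
  motion=[
    [[85, 0, 0, 0, 0], [85, 0, 0, 0, 0], [85, 0, 0, 0, 0]],
  ],
)

```text
t: 1.4
tcp_pos: [0.5018, -0.1132, 0.2654]
tool_rot: [1.0, -0.0, -0.0, 0.0]
force: [-0.2, -1.1, 0.9]
finger_gap: 0.995
gripper_force: 0.0
```

```bash
python3 - <<'E'
from h import *
s=manip.sense(); im,m=snap('wrist','w1'); print(s['tcp_pos'],s['tool_rot'],np.abs(s['qd']).max())
for p in [(.532,-.0525,.172),(.532,-.0525,.118)]: print(proj(m,p))
E
```

```text
[ 0.5017969  -0.11317283  0.2654008 ] [ 9.99999807e-01 -3.71051901e-04 -4.91021242e-04  8.08749817e-05] 0.02546642461923141
[241.05868389 162.69103526]
[254.06798967 152.00974342]
```

View pics/w1.png

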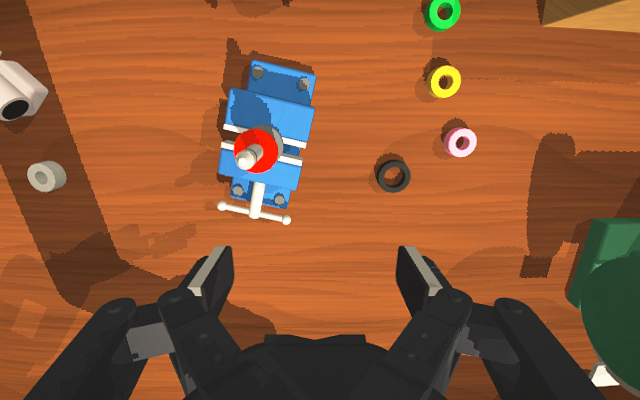

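The wrist view shows the shaft tip at about (244,161), the red seat centred at (256,151), the spacer at (46,176), brass at (445,82) and old ring at (393,176). I'll refine the positions from this view.

```bash
python3 - <<'E'
from h import *
im=cv2.imread('pics/w1.png')[:,:,::-1].copy(); m=manip.camera_model('wrist')
hsv=cv2.cvtColor(im,cv2.COLOR_RGB2HSV); H,S,V=[hsv[:,:,i].astype(int) for i in range(3)]
red=((H<4)|(H>175))&(S>170)&(V>140)
q,c=blob(red,256,151,32); h=cv2.convexHull(c); e=cv2.fitEllipse(h); print('seat',e,onplane(m,*e[0],.117))
light=(S<70)&(V>100)
q,c=blob(light,244,161,11); print('tip',q,c.reshape(-1,2).min(0),c.reshape(-1,2).max(0)); 
for a in (q[0],(243,161),(240.5,163)): print(onplane(m,*a,.171))
yl=(H>20)&(H<35)&(S>120)&(V>100); q,c=blob(yl,445,82,26); print('brass',q,onplane(m,*q[0],.009))
q,c=blob((S<80)&(V>100),46,176,26); print('spacer',q,onplane(m,*q[0],.011))
print(np.c_[S[150:172,232:258]])
E
```

```text
seat ((255.42637634277344, 150.3254852294922), (42.553524017333984, 44.66154098510742), 128.8304901123047) [ 0.53355556 -0.05426467  0.117     ]
tip ((244.75001525878906, 159.75), (17.677669525146484, 18.384775161743164), 45.0) [235 150] [255 169]
[ 0.53428173 -0.05602605  0.171     ]
[ 0.53322595 -0.05446988  0.171     ]
[ 0.53152947 -0.05222394  0.171     ]
brass ((445.5, 81.5), (31.0, 29.0), 90.0) [ 0.60748037 -0.28757021  0.009     ]
spacer ((46.47060012817383, 175.8823699951172), (30.55948829650879, 37.35048294067383), 75.96376037597656) [0.48169953 0.28431384 0.011     ]
[[138 147 228 255 255 255 255 255 255 234 165 115  57  32  39  43  42  43
   43  38  41  41  43  43  42  42]
 [201 162 240 255 255 255 255 255 216 144  49  31  37  41  47  46  45  44
   46  44  45  42  44  42  45  42]
 [191 147 229 255 255 255 203 155 125  57  35  42  42  45  48  43  40  44
   43  44  45  40  34  46  44  43]
 [187 113 202 255 255 191 137  56  32  38  41  43  42  46  49  45  45  46
   46  43  39  43  43  37  46  46]
 [180 103 174 255 212 123  64  32  39  40  43  44  44  45  45  45  47  48
   42 
[... 1182 characters left out ...]
15  15  15
   11   9  25 145 255 255 255 255]
 [171 168 170 171 176 148  47  41  43  26  21  17  16  17  15  15  13  12
    9  29 128 245 255 255 255 255]
 [170 169 168 168 170 177 159  39  17  32  33  29  24  21  15  14  12   4
   25 129 248 255 255 255 255 255]
 [170 169 169 168 166 170 177 145  63  13  17  20  26  20  14  24  44  59
  129 235 255 255 255 255 255 255]
 [170 170 168 168 168 170 172 176 182 147  59  66  12  72  84 116 153 251
  255 255 255 255 255 255 255 255]
 [169 169 169 170 168 168 171 171 173 177 178 187 137  95 173 249 255 255
  255 255 255 255 255 255 255 255]
 [170 169 168 170 169 172 171 171 171 171 173 175 180 189  83 145 149 189
  192 255 255 255 255 255 255 255]]
```

Call:
drive_tool(
  motion=[
    [[85, -0.64, -13.28, 0, 0], [85, -0.64, -13.28, 0, 0], [85, -0.64, -13.28, 0, 0], [85, -0.64, -13.28, 0, 0], [85, -0.64, -13.28, 0, 0], [85, -0.64, -13.28, 2, 0], [85, -0.64, -13.28, 3.5, 0], [85, -0.64, -13.28, 4.5, 0], [85, -0.64, -13.28, 4.5, 0], [85, -0.64, -13.28, 4.5, 0]],
  ],
)

```text
t: 2.45
tcp_pos: [0.4803, 0.2857, 0.1257]
tool_rot: [1.0, 0.0, -0.005, 0.001]
force: [-0.8, 0.5, 0.1]
finger_gap: 0.996
gripper_force: 0.0
```

```bash
python3 - <<'E'
from h import *
s=manip.sense(); im,m=snap('wrist','w2'); print(s['tcp_pos'],s['tool_rot'],np.abs(s['qd']).max())
print(proj(m,(.4822,.2858,.022)))
E
```

```text
[0.48030292 0.28572688 0.12569916] [ 9.99987947e-01  4.45239644e-05 -4.71306624e-03  1.37536135e-03] 0.03381697729059588
[313.21463746 190.35431386]
```

View pics/w2.png

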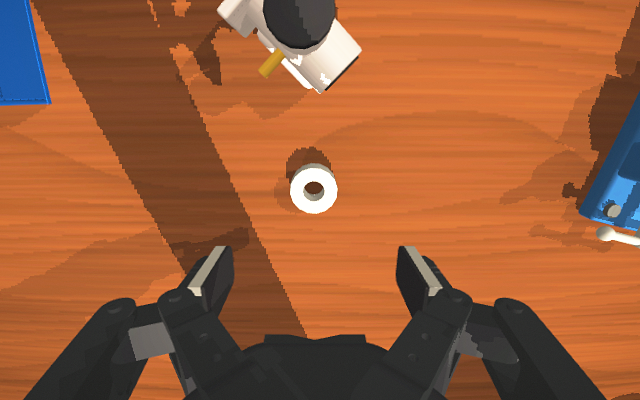

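The spacer's top face is centred at (314,190), about 1 px from the predicted point, so (0.482, 0.286) holds. The carburettor is clear of the gripper.

Call:
drive_tool(
  motion=[
    [[85, 0.06, 0, 1.5, 0], [85, 0.06, 0, 2.8, 0], [85, 0.06, 0, 3.5, 0], [85, 0.06, 0, 3.5, 0], [85, 0.06, 0, 3.5, 0]],
  ],
)

```text
t: 3.0
tcp_pos: [0.4868, 0.2847, 0.0271]
tool_rot: [1.0, -0.001, 0.001, -0.0]
force: [1.1, 0.1, -0.2]
finger_gap: 0.996
gripper_force: 0.0
```

Call:
drive_tool(
  motion=[
    [[85, 0, 0, 0, 0], [85, 0, 0, 0, 0], [85, 0, 0, 0, 0]],
  ],
)

```text
t: 3.3
tcp_pos: [0.4859, 0.2861, 0.0272]
tool_rot: [1.0, -0.0, 0.001, -0.0]
force: [-0.1, -0.2, 0.1]
finger_gap: 0.994
gripper_force: 0.0
```

```bash
python3 - <<'E'
from h import *
s=manip.sense(); im,m=snap('wrist','w3'); print(s['tcp_pos'],s['tool_rot'],np.abs(s['qd']).max())
hsv=cv2.cvtColor(im,cv2.COLOR_RGB2HSV); H,S,V=[hsv[:,:,i].astype(int) for i in range(3)]
g=proj(m,(.4822,.2858,.022)); print(g)
q,c=blob((S<40)&(V>180),*g,65); e=cv2.fitEllipse(cv2.convexHull(c)); print(e,onplane(m,*e[0],.022))
E
```

```text
[0.48587435 0.28611495 0.0271869 ] [ 9.99999118e-01 -1.07060697e-04  1.25378242e-03 -4.24885137e-04] 0.010030841767578649
[313.67784594 251.17018532]
((314.35894775390625, 249.12501525878906), (65.28276824951172, 73.9464340209961), 78.8520278930664) [0.48352461 0.28540602 0.022     ]
```

Call:
drive_tool(
  motion=[
    [[85, -0.08, 0.02, 0.5, 0], [85, -0.08, 0.02, 0.87, 0], [85, -0.08, 0.02, 0.87, 0], [40, -0.08, 0.02, 0.87, 0], [40, -0.08, 0.02, 0.87, 0], [40, -0.08, 0.02, 0.87, 0], [40, -0.08, 0.02, 0.87, 0], [40, -0.08, 0.02, 0.87, 0]],
  ],
  squeeze=30,
)

```text
t: 4.15
tcp_pos: [0.483, 0.2855, 0.0003]
tool_rot: [1.0, -0.0, 0.001, -0.0]
force: [0.0, 0.9, 5.4]
finger_gap: 0.5
gripper_force: 30.7
```

Call:
drive_tool(
  motion=[
    [[60, 0, 0, 0, 0], [60, 0, 0, 0, 0], [70, 0, 0, -0.05, 0], [70, 0, 0, -0.05, -1], [70, 0, 0, -0.05, -2], [70, 0, 0, -0.05, -3], [70, 0, 0, -0.05, -4], [70, 0, 0, -0.05, -5], [70, 0, 0, -0.05, -6]],
  ],
)

```text
t: 5.05
tcp_pos: [0.4825, 0.2853, 0.001]
tool_rot: [0.912, 0.409, -0.0, -0.0]
force: [0.0, 0.6, 0.2]
finger_gap: 0.82
gripper_force: 0.0
```

Call:
drive_tool(
  motion=[
    [[70, 0, 0, 0, -1], [70, 0, 0, 0, -2], [70, 0, 0, 0, -3], [70, 0, 0, 0, -4], [70, 0, 0, 0, -5.25], [70, 0, 0, 0, -5.25], [40, 0, 0, 0, -5.25], [40, 0, 0, 0, -5.25], [40, 0, 0, 0, -5.25], [40, 0, 0, 0, -5.25]],
  ],
  squeeze=40,
)

```text
t: 6.05
tcp_pos: [0.4825, 0.2853, 0.0015]
tool_rot: [0.707, 0.707, -0.0, -0.0]
force: [-1.7, -0.6, 4.5]
finger_gap: 0.498
gripper_force: 40.6
```

Call:
drive_tool(
  motion=[
    [[40, 0, 0, -0.5, 0], [40, 0, 0, -2, 0], [40, 0, 0, -3.6, 0], [40, 0, 0, -5.2, 0], [40, 0, 0, -6.8, 0], [40, -1, 0.15, -8, 0], [40, -2.6, 0.4, -8, 0], [40, -4.2, 0.6, -8, 0], [40, -5.8, 0.85, -8, 0], [40, -7.3, 1, -8, 0]],
  ],
  squeeze=55,
)

```text
t: 7.05
tcp_pos: [0.5126, 0.0644, 0.2421]
tool_rot: [0.707, 0.707, 0.0, 0.001]
force: [0.0, -0.1, -0.6]
finger_gap: 0.499
gripper_force: 56.1
```

Call:
drive_tool(
  motion=[
    [[40, -1.4, 0.3, 0, 0], [40, -3, 0.5, 0, 0], [40, -4.5, 0.67, 0, 0], [40, -5.48, 0.67, 0, 0], [40, -5.48, 0.67, 0.3, 0], [40, -5.48, 0.67, 1.2, 0], [40, -5.48, 0.67, 1.8, 0], [40, -5.48, 0.67, 1.8, 0], [40, -5.48, 0.67, 1.8, 0], [40, -5.48, 0.67, 1.8, 0]],
  ],
)

```text
t: 8.05
tcp_pos: [0.5333, -0.0978, 0.1883]
tool_rot: [0.707, 0.707, 0.0, 0.001]
force: [0.2, 0.2, -1.1]
finger_gap: 0.492
gripper_force: 56.1
```

```bash
python3 - <<'E'
from h import *
s=manip.sense(); im,m=snap('wrist','w4'); print(s['tcp_pos'],s['tool_rot'],np.abs(s['qd']).max(),s['force'])
p=s['tcp_pos']
print('tip',proj(m,(.5325,-.0532,.172)),'ring top',proj(m,p+[0,0,.0205]),'ring bot',proj(m,p-[0,0,.0015]))
E
```

```text
[ 0.5333126  -0.09778196  0.18825356] [7.06934756e-01 7.07278033e-01 4.33604634e-04 9.20186488e-04] 0.006928577620233516 [ 0.17872285  0.21104335 -1.05906755]
tip [313.3598625  163.85194473] ring top [314.93830034 269.41908212] ring bot [314.81949975 247.59774981]
```

View pics/w4.png

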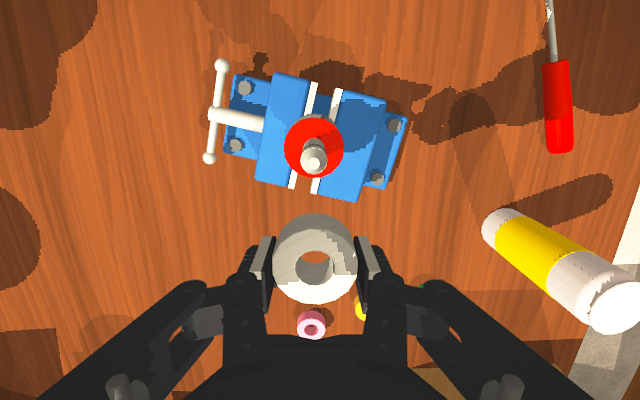

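The ring is held squarely, with its top face around (315,262) and bore near (315,266). The shaft tip is at about (314,162). I'll measure both in this one frame, so camera bias cancels.

```bash
python3 - <<'E'
from h import *
im=cv2.imread('pics/w4.png')[:,:,::-1].copy()
f=lambda u,v,r:cv2.resize(im[v-r:v+r,u-r:u+r],(400,400),interpolation=cv2.INTER_NEAREST)
cv2.imwrite('pics/crop2.png',np.hstack([f(314,160,25),f(315,258,50)])[:,:,::-1])
E
```

```text
(no output)
```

View pics/crop2.png

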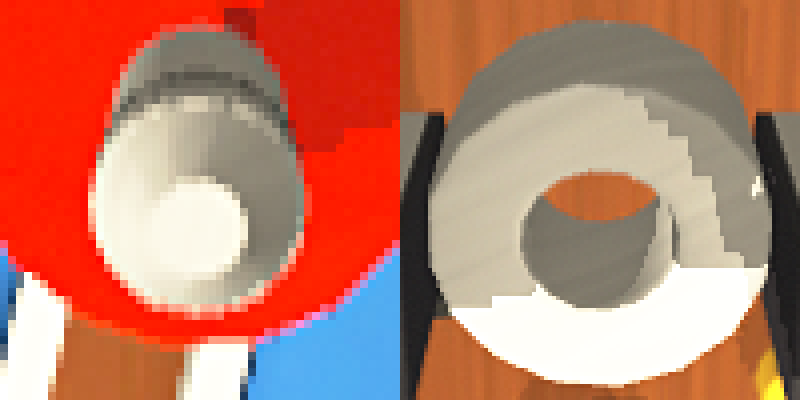

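```bash
python3 - <<'E'
from h import *
m=manip.camera_model('wrist'); s=manip.sense(); p=s['tcp_pos']
t=onplane(m,313.4,162.9,.172); r=onplane(m,314.5,267.3,p[2]+.0205); print(p,s['tool_rot'],t,r-p,'shift',t-r,(t-r)/.03)
E
```

```text
[ 0.53340792 -0.09790926  0.18837398] [7.06956923e-01 7.07255552e-01 5.13669081e-04 1.10857171e-03] [ 0.53261609 -0.0528117   0.172     ] [-0.00023095  0.00119743  0.0205    ] shift [-0.00056088  0.04390013 -0.03687398] [-0.0186959   1.46333773 -1.22913265]
```

Call:
drive_tool(
  motion=[
    [[40, 0.8, -0.02, 0, 0], [40, 1.48, -0.02, 0, 0], [40, 1.48, -0.02, 0, 0], [40, 1.48, -0.02, 0, 0], [40, 1.48, -0.02, 0.3, 0], [40, 1.48, -0.02, 0.55, 0], [40, 1.48, -0.02, 0.75, 0], [40, 1.48, -0.02, 0.9, 0], [40, 1.48, -0.02, 0.9, 0]],
  ],
)

```text
t: 9.0
tcp_pos: [0.5318, -0.0538, 0.1591]
tool_rot: [0.707, 0.707, -0.0, -0.001]
force: [-0.2, 0.7, -1.1]
finger_gap: 0.495
gripper_force: 56.1
```

Call:
drive_tool(
  motion=[
    [[40, 0, 0, 0.3, 0], [40, 0, 0, 0.6, 0], [40, 0, 0, 0.9, 0], [40, 0, 0, 1.1, 0], [40, 0, 0, 1.2, 0], [40, 0, 0, 1.25, 0], [40, 0, 0, 1.25, 0]],
  ],
)

```text
t: 9.7
tcp_pos: [0.5319, -0.0537, 0.1225]
tool_rot: [0.707, 0.707, -0.0, -0.0]
force: [0.2, 0.2, -0.8]
finger_gap: 0.492
gripper_force: 56.1
```

Call:
drive_tool(
  motion=[
    [[40, 0, 0, 0.05, 0], [40, 0, 0, 0.1, 0], [40, 0, 0, 0.13, 0], [40, 0, 0, 0.13, 0], [40, 0, 0, 0.13, 0]],
  ],
)

```text
t: 10.2
tcp_pos: [0.5322, -0.0538, 0.1192]
tool_rot: [0.707, 0.707, 0.0, 0.0]
force: [-0.6, 0.3, 3.4]
finger_gap: 0.493
gripper_force: 56.5
```

Call:
drive_tool(
  motion=[
    [[60, 0, 0, 0, 0], [70, 0, 0, 0, 0], [70, 0, 0, 0, 0], [70, 0, 0, -0.5, 0], [70, 0, 0, -2, 0], [70, 0, 0, -3.6, 0], [70, 0, 0, -4, 1], [70, 0, 0, -4, 2], [70, 0, 0, -4, 2], [70, 0, 0, -4, 2]],
  ],
)

```text
t: 11.2
tcp_pos: [0.5316, -0.0535, 0.2383]
tool_rot: [0.798, 0.603, -0.0, -0.0]
force: [0.6, -0.0, -0.4]
finger_gap: 0.819
gripper_force: 0.0
```

```bash
python3 - <<'E'
from h import *
s=manip.sense(); im,m=snap('wrist','w5'); print(s['tcp_pos'],s['tool_rot'],s['force'])
S2,_=snap('scene'); print(proj(m,(.5325,-.0532,.172)),proj(m,(.5325,-.0532,.14)))
f=lambda i,u,v,r:cv2.resize(i[v-r:v+r,u-r:u+r],(400,400),interpolation=cv2.INTER_CUBIC)
cv2.imwrite('pics/crop3.png',np.hstack([cv2.resize(im[:,120:520],(400,400)),f(S2,304,190,50)])[:,:,::-1])
E
```

```text
[ 0.53160567 -0.05354317  0.23830186] [ 7.97812534e-01  6.02905359e-01 -3.01407044e-04 -4.44478839e-04] [ 0.59911764 -0.03212568 -0.40084442]
[315.57481831 206.46787513] [315.49530786 193.89516127]
```

View pics/crop3.png

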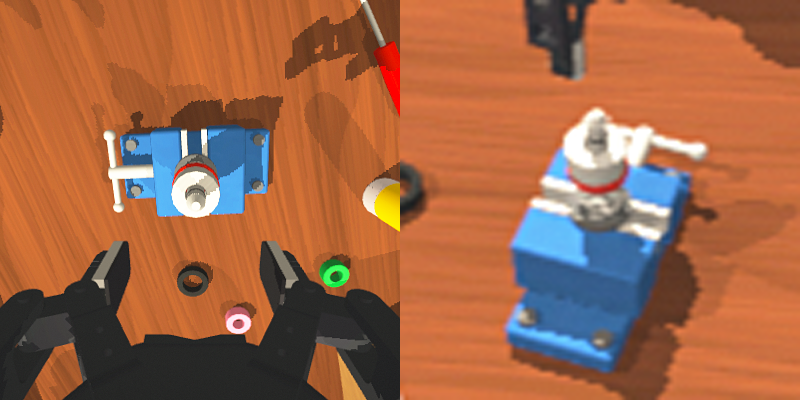

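The spacer sits level on the red seat. Next is the collar.

Call:
drive_tool(
  motion=[
    [[70, -1.3, 0.9, 0, 1], [70, -2.6, 1.8, 0, 2], [70, -3.9, 2.7, 0, 3], [70, -5.3, 3.6, 0, 4], [70, -6.75, 4.53, 0, 5], [70, -6.75, 4.53, 0, 6], [70, -6.75, 4.53, 1, 7], [70, -6.75, 4.53, 2, 8], [70, -6.75, 4.53, 3, 9.27], [70, -6.75, 4.53, 3.6, 9.27]],
  ],
)

```text
t: 12.3
tcp_pos: [0.6051, -0.2849, 0.127]
tool_rot: [1.0, -0.002, -0.002, -0.002]
force: [-0.7, -0.0, -0.1]
finger_gap: 0.819
gripper_force: 0.0
```

Call:
drive_tool(
  motion=[
    [[70, 0, 0, 0, 0], [70, 0, 0, 0, 0], [70, 0, 0, 0, 0]],
  ],
)

```text
t: 12.6
tcp_pos: [0.6077, -0.2864, 0.132]
tool_rot: [1.0, -0.001, 0.001, 0.001]
force: [0.1, 0.9, 0.2]
finger_gap: 0.818
gripper_force: 0.0
```

```bash
python3 - <<'E'
from h import *
s=manip.sense(); im,m=snap('wrist','w6'); p=s['tcp_pos'];print(p,s['tool_rot'],np.abs(s['qd']).max())
hsv=cv2.cvtColor(im,cv2.COLOR_RGB2HSV); H,S,V=[hsv[:,:,i].astype(int) for i in range(3)]
g=proj(m,(.6072,-.2855,.018)); print(g)
mk=(H>18)&(H<35)&(S>100)&(V>60)
q,c=blob(mk,*g,45); print(q,cv2.boundingRect(c)); r=onplane(m,*q[0],.009); print(r,r-p)
cv2.imwrite('pics/w6.png',im[:,:,::-1])
E
```

```text
[ 0.60769859 -0.28637983  0.13197058] [ 9.99998787e-01 -9.70480621e-04  1.00496829e-03  6.88004763e-04] 0.010861847061036286
[312.52530603 190.7916262 ]
((310.44232177734375, 187.71153259277344), (42.753318786621094, 40.98827362060547), 78.69007110595703) (290, 166, 42, 44)
[ 0.60756666 -0.28344228  0.009     ] [-0.00013193  0.00293755 -0.12297058]
```

Call:
drive_tool(
  motion=[
    [[70, 0, -0.07, 1.5, 0], [70, 0, -0.07, 3, 0], [70, 0, -0.07, 4, 0], [70, 0, -0.07, 4.27, 0], [70, 0, -0.07, 4.27, 0], [36, 0, -0.07, 4.27, 0], [36, 0, -0.07, 4.27, 0], [36, 0, -0.07, 4.27, 0], [36, 0, -0.07, 4.27, 0], [36, 0, -0.07, 4.27, 0]],
  ],
  squeeze=30,
)

```text
t: 13.65
tcp_pos: [0.6085, -0.2846, 0.0055]
tool_rot: [1.0, -0.001, 0.002, 0.001]
force: [0.2, 1.5, 6.4]
finger_gap: 0.453
gripper_force: 30.0
```

Call:
drive_tool(
  motion=[
    [[56, 0, 0, 0, 0], [56, 0, 0, 0, 0], [56, 0, 0, 0, 0], [56, 0, 0, 0, -1], [56, 0, 0, 0, -2], [56, 0, 0, 0, -3], [56, 0, 0, 0, -4], [56, 0, 0, 0, -5], [56, 0, 0, 0, -6]],
  ],
)

```text
t: 14.55
tcp_pos: [0.6066, -0.2836, 0.0023]
tool_rot: [0.913, 0.408, -0.0, -0.0]
force: [-0.6, -0.3, 0.5]
finger_gap: 0.654
gripper_force: 0.0
```

Call:
drive_tool(
  motion=[
    [[56, 0, 0, 0, -1], [56, 0, 0, 0, -2], [56, 0, 0, 0, -3], [56, 0, 0, 0, -4], [56, 0, 0, 0, -5.25], [56, 0, 0, 0, -5.25], [36, 0, 0, 0, -5.25], [36, 0, 0, 0, -5.25], [36, 0, 0, 0, -5.25], [36, 0, 0, 0, -5.25]],
  ],
  squeeze=40,
)

```text
t: 15.55
tcp_pos: [0.607, -0.2838, 0.0029]
tool_rot: [0.708, 0.706, 0.0, 0.0]
force: [0.0, 0.9, 2.1]
finger_gap: 0.445
gripper_force: 40.5
```

Call:
drive_tool(
  motion=[
    [[36, 0, 0, -0.5, 0], [36, 0, 0, -2, 0], [36, 0, 0, -3.6, 0], [36, 0, 0, -5.2, 0], [36, 0, 0, -6.8, 0], [36, 0.6, -0.25, -7.8, 0], [36, 2, -0.8, -7.8, 0], [36, 3.4, -1.4, -7.8, 0], [36, 4.8, -2, -7.8, 0], [36, 6.2, -2.48, -7.8, 0]],
  ],
  squeeze=60,
)

```text
t: 16.55
tcp_pos: [0.5312, -0.0958, 0.2373]
tool_rot: [0.709, 0.706, -0.0, -0.0]
force: [0.4, 0.0, -0.9]
finger_gap: 0.439
gripper_force: 60.6
```

Call:
drive_tool(
  motion=[
    [[36, 0, 0, 0, 0], [36, 0, 0, 0.8, 0], [36, 0, 0, 1.5, 0], [36, 0, 0, 1.5, 0], [36, 0, 0, 1.5, 0], [36, 0, 0, 1.5, 0]],
  ],
)

```text
t: 17.15
tcp_pos: [0.5338, -0.0981, 0.1928]
tool_rot: [0.708, 0.706, 0.0, 0.001]
force: [0.2, 0.5, -1.6]
finger_gap: 0.437
gripper_force: 60.6
```

```bash
python3 - <<'E'
from h import *
s=manip.sense(); im,m=snap('wrist','w7'); p=s['tcp_pos']; print(p,s['tool_rot'],np.abs(s['qd']).max(),s['force'],s['finger_gap'])
print('tip',proj(m,(.5326,-.0528,.172)),'top',proj(m,p+[0,0,.015]),'bot',proj(m,p-[0,0,.003]))
f=lambda u,v,r:cv2.resize(im[v-r:v+r,u-r:u+r],(400,400),interpolation=cv2.INTER_NEAREST)
cv2.imwrite('pics/crop4.png',np.hstack([f(314,160,25),f(315,258,50)])[:,:,::-1])
E
```

```text
[ 0.53384831 -0.09812273  0.19279907] [7.08284983e-01 7.05925704e-01 4.19942100e-04 1.05206772e-03] 0.004451862372756617 [ 0.1951689   0.48264218 -1.551655  ] 0.4373002764854118
tip [312.32595349 160.92268334] top [314.92706271 263.3404213 ] bot [314.82765738 246.27260783]
```

View pics/crop4.png

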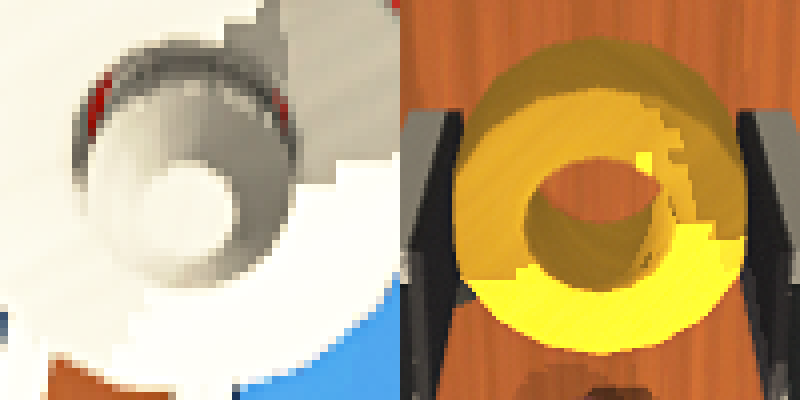

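The collar is held square, with its bore at (314,263.5), as predicted for the TCP. The tip is at (312.6,161.1) and agrees with the shaft position. I'll thread it now.

Call:
drive_tool(
  motion=[
    [[36, 0.8, -0.04, 0, 0], [36, 1.49, -0.04, 0, 0], [36, 1.49, -0.04, 0, 0], [36, 1.49, -0.04, 0, 0], [36, 1.49, -0.04, 0.3, 0], [36, 1.49, -0.04, 0.6, 0], [36, 1.49, -0.04, 0.85, 0], [36, 1.49, -0.04, 1.1, 0], [36, 1.49, -0.04, 1.1, 0], [36, 1.49, -0.04, 1.1, 0]],
  ],
)

```text
t: 18.2
tcp_pos: [0.5316, -0.0526, 0.158]
tool_rot: [0.708, 0.706, -0.0, -0.001]
force: [0.4, 1.7, -3.3]
finger_gap: 0.439
gripper_force: 60.6
```

Call:
drive_tool(
  motion=[
    [[36, 0, -0.02, 0.15, 0], [36, 0, -0.02, 0.3, 0], [36, 0, -0.02, 0.42, 0], [36, 0, -0.02, 0.42, 0], [36, 0, -0.02, 0.42, 0]],
  ],
)

```text
t: 18.7
tcp_pos: [0.5315, -0.0526, 0.1457]
tool_rot: [0.708, 0.706, 0.0, -0.0]
force: [3.6, 3.6, -3.8]
finger_gap: 0.436
gripper_force: 60.5
```

Call:
drive_tool(
  motion=[
    [[36, 0.02, 0.04, 0, 0], [36, 0.02, 0.04, 0, 0], [36, 0.02, 0.04, 0, 0]],
  ],
)

```text
t: 19.0
tcp_pos: [0.5321, -0.0525, 0.1461]
tool_rot: [0.708, 0.706, -0.001, -0.0]
force: [-0.2, 0.1, -0.4]
finger_gap: 0.441
gripper_force: 60.7
```

```bash
python3 - <<'E'
from h import *
s=manip.sense(); print({k:np.round(s[k],4) for k in('t','tcp_pos','tool_rot','force','ft_torque')})
E
```

```text
{'t': np.float64(19.0), 'tcp_pos': array([ 0.5321, -0.0525,  0.1461]), 'tool_rot': array([ 7.081e-01,  7.062e-01, -5.000e-04, -2.000e-04]), 'force': array([-0.219 ,  0.147 , -0.4404]), 'ft_torque': array([-0.022 , -0.0262, -0.0474])}
```

Call:
drive_tool(
  motion=[
    [[36, 0, 0, 0.05, 0], [36, 0, 0, 0.1, 0], [36, 0, 0, 0.14, 0], [36, 0, 0, 0.14, 0], [36, 0, 0, 0.14, 0]],
  ],
)

```text
t: 19.5
tcp_pos: [0.5324, -0.0523, 0.1421]
tool_rot: [0.708, 0.706, -0.0, 0.0]
force: [-1.3, -1.2, 2.6]
finger_gap: 0.441
gripper_force: 61.1
```

Call:
drive_tool(
  motion=[
    [[36, -0.015, -0.01, 0.08, 0], [36, -0.015, -0.01, 0.16, 0], [36, -0.015, -0.01, 0.24, 0], [36, -0.015, -0.01, 0.32, 0], [36, -0.015, -0.01, 0.4, 0], [36, -0.015, -0.01, 0.4, 0], [36, -0.015, -0.01, 0.4, 0], [36, -0.015, -0.01, 0.4, 0]],
  ],
)

```text
t: 20.3
tcp_pos: [0.5324, -0.0524, 0.1309]
tool_rot: [0.708, 0.706, 0.0, 0.0]
force: [-1.9, 1.6, 10.0]
finger_gap: 0.445
gripper_force: 61.9
```

Call:
drive_tool(
  motion=[
    [[36, 0, -0.01, 0.06, 0], [36, 0, -0.01, 0.12, 0], [36, 0, -0.01, 0.12, 0], [36, 0, -0.01, 0.12, 0], [36, 0, -0.01, 0.12, 0]],
  ],
)

```text
t: 20.8
tcp_pos: [0.5324, -0.0525, 0.1278]
tool_rot: [0.708, 0.706, 0.001, 0.001]
force: [-3.3, 1.9, 13.5]
finger_gap: 0.433
gripper_force: 62.2
```

Call:
drive_tool(
  motion=[
    [[36, 0, 0, 0, 0], [36, 0, 0, 0, 0], [36, 0, 0, 0, 0], [36, 0, 0, 0, 0], [36, 0, 0, 0, 0]],
  ],
)

```text
t: 21.3
tcp_pos: [0.5324, -0.0524, 0.1278]
tool_rot: [0.708, 0.706, 0.001, 0.001]
force: [-2.9, 2.0, 13.4]
finger_gap: 0.44
gripper_force: 62.2
```

```bash
python3 - <<'E'
from h import *
for i in range(4):
    im,m=snap('wrist'); s=manip.sense(); print({k:np.round(s[k],4) for k in('t','tcp_pos','force','ft_torque')})
S2,_=snap('scene')
f=lambda i,u,v,r:cv2.resize(i[v-r:v+r,u-r:u+r],(400,400),interpolation=cv2.INTER_CUBIC)
cv2.imwrite('pics/crop5.png',np.hstack([f(im,315,250,80),f(S2,304,180,50)])[:,:,::-1])
E
```

```text
{'t': np.float64(21.35), 'tcp_pos': array([ 0.5324, -0.0524,  0.1278]), 'force': array([-3.4728,  1.4118, 14.1985]), 'ft_torque': array([ 0.228 ,  0.4795, -0.0543])}
{'t': np.float64(21.4), 'tcp_pos': array([ 0.5324, -0.0524,  0.1278]), 'force': array([-1.2484,  2.8548, 12.6224]), 'ft_torque': array([ 0.2673,  0.4677, -0.0174])}
{'t': np.float64(21.45), 'tcp_pos': array([ 0.5324, -0.0525,  0.1278]), 'force': array([-3.0461,  1.9685, 13.0276]), 'ft_torque': array([0.2716, 0.5242, 0.0041])}
{'t': np.float64(21.5), 'tcp_pos': array([ 0.5324, -0.0524,  0.1278]), 'force': array([-2.4274,  1.8238, 14.0737]), 'ft_torque': array([0.2768, 0.4721, 0.0179])}
```

View pics/crop5.png

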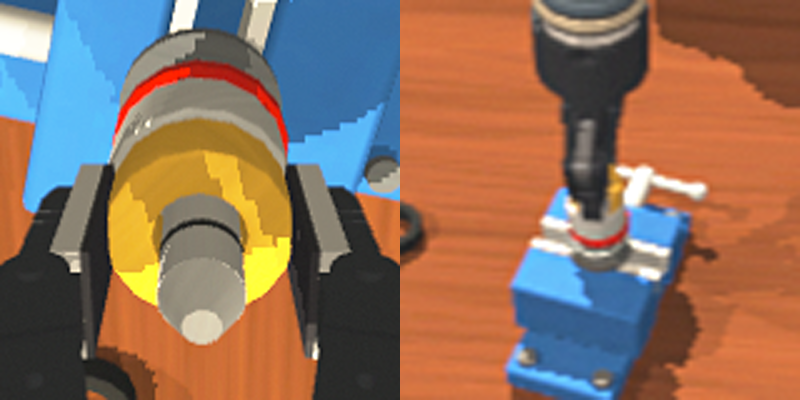

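The collar sits flush on the spacer on the red seat, and the dark groove is bare above it. The push averages about 13.5 N, so I'll trim it slightly.

Call:
drive_tool(
  motion=[
    [[36, 0, 0, 0.015, 0], [36, 0, 0, 0.015, 0], [36, 0, 0, 0.015, 0], [36, 0, 0, 0.015, 0], [36, 0, 0, 0.015, 0]],
  ],
)

```text
t: 22.05
tcp_pos: [0.5324, -0.0525, 0.1274]
tool_rot: [0.708, 0.706, 0.001, 0.001]
force: [-2.6, 1.9, 14.6]
finger_gap: 0.44
gripper_force: 62.2
```

```bash
python3 - <<'E'
from h import *
F=[]
for i in range(6): snap('wrist'); F.append(manip.sense()['force'])
print(np.mean(F,0),manip.sense()['tcp_pos'])
if 12.5<np.mean(F,0)[2]<15.5: print(manip.sign_off())
E
```

```text
[-2.9095415   1.69546043 13.80578836] [ 0.5324     -0.05244412  0.12738701]
the job is handed in; nothing more can be done
None
```

The spacer and then the brass collar are threaded fully home, and I handed the job in at about 22 s with the gripper still pressing the collar down at about 13.8 N, the groove bare and the seat about 15 mm down, short of its 28 mm stop.

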